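Flip the caddy lid over to the other bay

TASK

The white two-bay caddy on the tray has a single lid leaf hinged on the spine between its bays; it now covers the right-hand bay, as seen from the robot. Without lifting or carrying anything, push the lid up with the fingertips from under its overhanging right-hand lip, on over the spine, and press it down gently until it lies flat over the left-hand bay, so that the soap is uncovered and the scrubber is shut in. Do not fling or slam the lid, leave the caddy standing where it is and everything else undisturbed, and finish with the hand clear.

Things in the scene. Friction and masses are not known exactly. Their poses are not given: they have to be found in the camera images.
- caddy: White open caddy, loose, 1.4 kg, 160 (x) x 130 (y) x 60 mm high, walls 4 mm; a middle wall along its y axis parts a right bay (own -x) from a left bay (own +x). Origin: centre of its underside, on the tray's floor 8 mm above the work surface. Its x axis points from right to left bay, to the robot's left (world yaw 1.57 +- 0.3), z up. It stands in the left or right half of the tray.
- spine (a point): Middle of the lid's hinge axis, 63 mm above the caddy's origin. The hinge axis is parallel to the caddy's y axis.
- lid (a joint): Angle of the lid leaf about the spine, rad: 0 = flat over the right bay, 1.57 = upright, 3.14 = flat over the left bay (0 and 3.14 are stops). It starts between 0.03 and 0.3. The hinge is stiff (0.17 N m of friction): the lid stays at any angle where it is left, and 1 to 4 N near the lip moves it.
- lip (a point): Middle of the free edge of the lid, 117 mm from the hinge axis, at half thickness. The lid is a white rigid plate 6 mm thick, 0.15 kg, hinge axis in its mid-plane: 124 mm wide out to 84 mm from the axis, then a lip 56 mm wide out to 117 mm. It overhangs the caddy's end wall by 37 mm, with free space below down to the tray.
- soap: Cream soap bar 45 x 70 x 22 mm in the right bay, under the lid. Origin: centre of its underside.
- scrubber: Pink silicone scrubber 45 x 75 mm, 22 mm high with its bristles, in the left bay. Origin: centre of its underside.
- tub: Clear storage tub with white clip-on lid, 159 x 112 x 73 mm high, loose bystander, in the other half of the tray. Origin: centre of its underside.
- tumbler: Glass tumbler upside down, 66 mm wide, 100 mm high, loose bystander at the back, left of the middle. Origin: centre of its underside.
- holder: Chrome spare toilet roll holder with one roll, base 120 mm wide, 247 mm high, loose bystander at the back left corner of the tray. Origin: centre of its underside.
- hooks: White plastic hook cluster, plate 30 x 90 mm, 35 mm high, loose bystander at the front middle. Origin: centre of its underside.
- bottle: Grey plastic bottle, 56 mm wide, 130 mm high, loose bystander at the back middle of the tray. Origin: centre of its underside.
- jar: Clear jar with white cap, 64 mm wide, 80 mm high, loose bystander at the back right corner of the tray. Origin: centre of its underside.
Not all that is in view belongs to the job. What is shaped like the caddy but orange is not meant.

How it is judged (in metres and radians):
On the way, in this order (a step that is already met when the one before it is completed fails the run):
1. the lid is pushed up to upright over the spine (value of joint lid between 1.5 and 2.6 rad), for 0.05 s.
2. the lid lies flat over the left bay (value of joint lid above 3.08 rad), for 0.2 s.
At the end, for the whole second after the job is handed in: The lid lies flat over the left bay (joint above 3.08 rad, still), the caddy is upright and at rest within 30 mm of its start, the soap is in the right bay and the scrubber in the left bay (value of joint lid above 3.08 rad and velocity of joint lid between -0.05 and 0.05 rad/s and distance of caddy from where it was at the start of the episode below 0.03 m and angle between caddy's own z axis and vertical below 0.05 rad and linear speed of caddy below 0.01 m/s and x of scrubber in the frame of caddy between 0.02 and 0.06 m and z of each of scrubber, soap in the frame of caddy below 0.02 m and x of soap in the frame of caddy between -0.06 and -0.02 m); the robot touches nothing.
It fails at once if the caddy is lifted, tipped or shoved more than 30 mm (distance of caddy from where it was at the start of the episode above 0.03 m or height (world z) of caddy above 0.02 m or angle between caddy's own z axis and vertical above 0.15 rad).
It fails at once if the lid is flung or slammed (faster than 4 rad/s) (velocity of joint lid above 4 rad/s or velocity of joint lid below -4 rad/s).
It fails at once if the robot pushes on the caddy or its lid with more than 40 N (contact force between the arm and caddy above 40 N).
It fails at once if a bystander is moved more than 25 mm (distance of any of tub, tumbler, holder, hooks, bottle, jar from where it was at the start of the episode above 0.025 m).
It fails at once if the soap or the scrubber is lifted or taken out (z of any of soap, scrubber in the frame of caddy above 0.03 m).
It also fails if it takes over 42 s, if anything falls off the work surface, if the arm or the gripper's body presses on something with over 40 N, if the wrist force passes 120 N, or if a joint passes its speed limit or range.

ROBOT

A 6-joint arm with a two-finger parallel gripper is mounted at the origin on the work surface. World frame = base frame: x ahead of the robot, y to its left, z up, the work surface at z = 0. Lengths are in m, angles in degrees, forces in N, time in s.
With the tool pointing down it reaches from about 0.35 to 0.875 m from the base axis. Payload 4.2 kg.
Tool frame: the origin (TCP) lies midway between the tips of the shut fingers; the grasp point (between the pads) lies 19 mm behind it; z points along the fingers, y is the direction in which the jaws open and shut (so a half turn about z gives the same grasp; the last joint's range is limited). The gripper opens to 87 mm and grips with 3 to 60 N. Pads are 19 mm wide; open, the fingers measure 117 mm over their backs; the gripper's body (75 mm by 190 mm) begins 51 mm behind the grasp point.
Start: joints at [-51.818, 22.042, 0.453, 0, -68.411, -14.817], TCP at [0.248, -0.574, 0.223] pointing down, gripper open.
Joint ranges: [-179.83, 179.83], [-69.29, 118.12], [-61.27, 80.66], [-181.25, 117.63], [-171.15, -9.14], [-177.46, 177.46]. Speed limits (degrees/s): [159.86, 159.86, 180, 180, 180, 180].

INTERFACE

Orientations are given as a 3x3 rotation matrix whose columns are the frame's x, y, z axes.
In Python, from station import sense, capture, get_calibration, finish_job, spot_in, spot_point gives the robot as it stands.
- The arm moves only by the shell command python3 -m inch 'ROWS'. ROWS is JSON, a list of rows, each an object with "fingers": the finger opening in cm, from 0 to 8.7; "delta_pos": the shift along the tool's x, y, z in cm, a list of three; "spin": the turn about the tool's z in degrees. In form: [{"fingers": fingers, "delta_pos": [dx, dy, dz], "spin": spin}, ...]. A call has 1 to 20 rows; each row is the pose to reach, as a shift and turn from the pose commanded when the call began, along the tool's axes at that moment; what a row does not reach only later rows make up. A row lasts 1/10 s, in which the tool goes at most 50 mm and 8.59 degrees, less where a joint would pass 70% of its speed; a pose out of reach is approached as far as the arm can. A call with a gripper value outside its range is refused whole. The fingers move at their own pace and stop on an object; the grip force is fixed at half the most. Time passes only in rows, so rows that repeat a pose let the fingers close. It gives the time, the measured TCP pose, the force and the opening at its end, in the units of the state.
- sense(): the state, without advancing time (a new reading comes with each control period).
- capture(name): name is "side" or "top"; returns the picture (384x512x3 uint8, red, green, blue); there is no depth.
- get_calibration(name): a dict with "K" (3x3 intrinsics, pixels), "T" (4x4, takes a point from camera to world coordinates). Camera axes: x right, y up, looking along -z (the intrinsics and any distortion apply to the point x, -y, -z); pixel columns grow to the right and rows downward; lengths in m; the calibration is good to about 2 mm. A picture is of the moment at which its call begins. get_calibration takes no time and is no camera call.
- finish_job(): hands the job in, once; it reports no verdict.
Trained networks look in the newest picture that a camera, given by its name, has taken for a name from the list of things; names that differ only in an ending like _2 or _b are one class to them, and where a whole thing is asked for, a point or a joint stands for the part that bears it (a point fixed in the world has none). Each returns a list of dicts, best first, with "conf" (0 to 1); they miss things now and then, are a little off and sometimes report something else, mostly with a low value. They report only what shows in the picture. A call takes as long as a camera call. They do not tell look-alikes from the thing itself.
- spot_in(camera, target): "extent" ([left, top, right, bottom] as shares, 0 to 1, of the picture: columns of its width, rows of its height, round what is visible of it).
- spot_point(camera, target): "location" ([column, row] as shares, 0 to 1, of the picture: columns of its width, rows of its height: a listed point, or the origin of a listed thing).
The state is a dict: "time_s": time; "joints": joint angles; "joint_velocities": joint speeds; "effort": joint torques, N m; "tcp_pos": TCP position; "ee_rot": TCP orientation; "wrist_force": force on the tool from outside, world axes, zero at the start; "moment": the same for the moment, N m; "gripper_width": opening from 0.0 (shut) to 1.0 (fully open).
Only numpy, scipy, OpenCV 4.12 (cv2) and the standard library are available. Lean on these libraries where they do the work, as an engineer would, in place of code of your own. Each camera call takes 0.05 s, during which the arm holds its last target.

## Working session

There is one attempt and no reset: what is moved stays moved. The work goes in short steps, Python scripts to look and compute and a shell command to move; the robot and the scene stay as the last step left them, time stands still between calls to the robot, and variables do not carry over. Pictures are saved under pics/ and viewed, and the job is handed in when it is done.

```bash
ls; mkdir -p pics
cat > h.py <<'E'
import numpy as np, cv2
from station import *
def save(n,f):
    im=capture(n); cv2.imwrite('pics/'+f,im[:,:,::-1]); return im
def proj(n,P):
    c=get_calibration(n);T=np.linalg.inv(c['T']);p=T[:3,:3]@np.array(P,float)+T[:3,3]
    q=np.array(c['K'])@np.array([p[0],-p[1],-p[2]]);return q[:2]/q[2]
def ray(n,uv):
    c=get_calibration(n);T=np.array(c['T']);d=np.linalg.inv(c['K'])@np.array([uv[0],uv[1],1.])
    d=T[:3,:3]@np.array([d[0],-d[1],-d[2]]);return T[:3,3],d
def atz(n,uv,z):
    o,d=ray(n,uv);return o+d*(z-o[2])/d[2]
E
python3 - <<'E'
from h import *
for n in('side','top'):
    save(n,n+'0.png'); c=get_calibration(n); print(n,c)
    for t in('caddy','spine','lip','soap','scrubber','tub','hooks','tumbler','holder','bottle','jar'):
        try: print(t,'IN',[(np.round(np.array(r['extent'])*[512,384,512,384]).tolist(),round(r['conf'],2)) for r in spot_in(n,t)[:3]],'PT',[(np.round(np.array(r['location'])*[512,384],1).tolist(),round(r['conf'],2)) for r in spot_point(n,t)[:3]])
        except Exception as e: print(t,e)
s=sense();print(s)
E
```

```text
pics
side {'K': array([[347.00444636,   0.        , 262.55066835],
       [  0.        , 347.00444636, 189.6566495 ],
       [  0.        ,   0.        ,   1.        ]]), 'T': array([[-0.82124867,  0.27947185, -0.49743955, -0.01389528],
       [-0.57029647, -0.42907765,  0.70046721,  0.63727738],
       [-0.01767932,  0.85894578,  0.51176126,  0.56802374],
       [ 0.        ,  0.        ,  0.        ,  1.        ]])}
caddy IN [([174.0, 188.0, 255.0, 270.0], 0.85), ([362.0, 173.0, 434.0, 198.0], 0.83), ([222.0, 294.0, 344.0, 382.0], 0.78)] PT [([217.0, 240.0], 0.8), ([285.4, 347.3], 0.65)]
spine IN [([219.0, 293.0, 345.0, 384.0], 0.9), ([364.0, 172.0, 431.0, 197.0], 0.88), ([171.0, 189.0, 259.0, 272.0], 0.59)] PT [([211.7, 219.7], 0.91), ([404.8, 185.4], 0.83), ([288.7, 322.5], 0.81)]
lip IN [([201.0, 192.0, 256.0, 231.0], 0.88), ([223.0, 295.0, 297.0, 360.0], 0.68)] PT [([250.2, 197.5], 0.65), ([358.3, 176.3], 0.57)]
soap IN [] PT [([227.5, 232.1], 0.56), ([203.2, 249.5], 0.16)]
scrubber IN [([192.0, 235.0, 208.0, 250.0], 0.56)] PT [([203.8, 247.9], 0.58)]
tub IN [([254.0, 156.0, 31
[... 2350 characters left out ...]
65e-04,
       -6.84117258e+01, -1.48158955e+01]), 'joint_velocities': array([-0.00859347,  0.02391965, -0.04521439,  0.00816477, -0.11487644,
        0.01388754]), 'effort': array([-8.67425588e-04, -3.90465868e+01,  1.87614226e+01,  4.22442421e+00,
        1.55244599e-02, -1.62855031e-05]), 'tcp_pos': array([ 0.24788308, -0.57373006,  0.22254176]), 'ee_rot': array([[-9.18000983e-01, -3.96578107e-01,  4.73781609e-06],
       [-3.96578107e-01,  9.18000983e-01,  1.94056263e-05],
       [-1.20451664e-05,  1.59354699e-05, -1.00000000e+00]]), 'wrist_force': array([-0.05864052,  0.28242038,  0.34762378]), 'moment': array([-0.02806674, -0.03102392, -0.0045025 ]), 'gripper_width': 1.000417277037251}
```

View pics/top0.png

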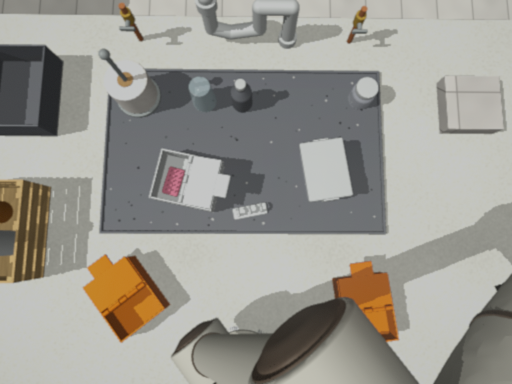

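View pics/side0.png

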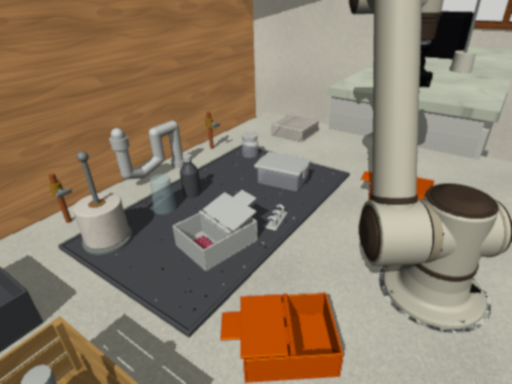

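Run:
```python
import cv2,numpy as np
a=cv2.imread('pics/top0.png')[135:225,135:285];b=cv2.imread('pics/side0.png')[170:285,150:300]
cv2.imwrite('pics/crop_t.png',cv2.resize(a,None,fx=5,fy=5,interpolation=cv2.INTER_CUBIC))
cv2.imwrite('pics/crop_s.png',cv2.resize(b,None,fx=5,fy=5,interpolation=cv2.INTER_CUBIC))
```

```text
(no output)
```

View pics/crop_t.png

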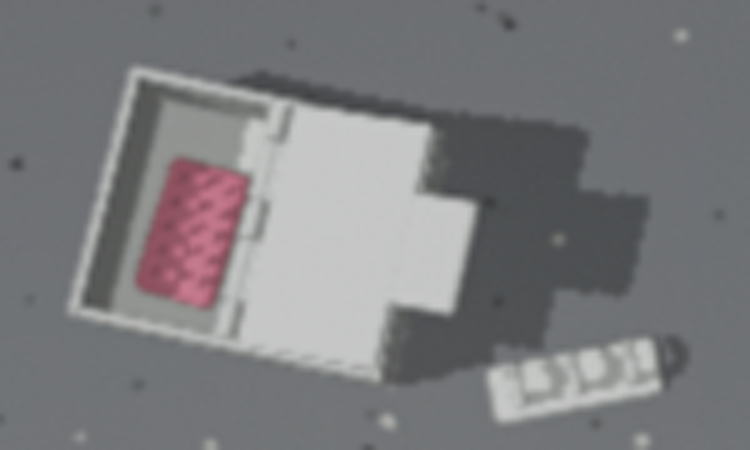

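View pics/crop_s.png

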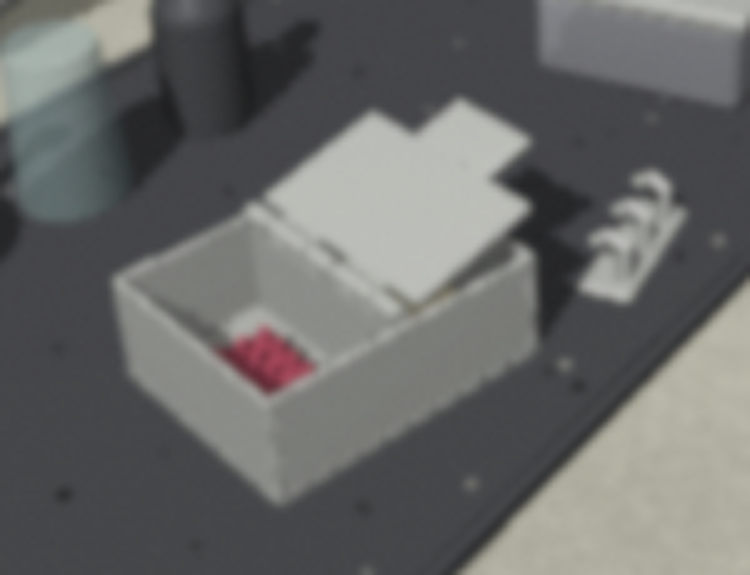

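```bash
cat > fit.py <<'E'
from h import *
from scipy.optimize import least_squares
P=[('top',(80,-65,60),(161.6,148.6)),('top',(80,65,60),(149.4,197.4)),('top',(-80,65,60),(211,211.3)),
('side',(80,-65,60),(173,227)),('side',(80,65,60),(204.4,251)),('side',(-80,65,60),(257,222)),('side',(80,65,0),(206.4,270)),('side',(80,-65,0),(176.4,245)),
('side','f',(242.4,189.6)),('side','n',(256.4,197.6)),('top','f',(230.4,175.6)),('top','n',(226,197.6))]
def W(p,q):
    x,y,a,l=p
    if isinstance(q,str): q=(-117*np.cos(l)-3*np.sin(l)*-1*0,(-28 if q=='f' else 28),63+117*np.sin(l)+3)
    q=np.array(q)/1000.;c,s=np.cos(a),np.sin(a)
    return np.array([x+c*q[0]-s*q[1],y+s*q[0]+c*q[1],.008+q[2]])
f=lambda p:np.concatenate([proj(n,W(p,q))-uv for n,q,uv in P])
r=least_squares(f,[.5,.1,1.57,.2],loss='soft_l1')
if __name__=='__main__':
    print(r.x,np.round(f(r.x).reshape(-1,2),1).tolist())
    p=r.x
    l=p[3];print('spine',W(p,(0,0,63)),'lip',W(p,(-117*np.cos(l),0,63+117*np.sin(l))))
    print('endwall top mid',W(p,(-80,0,60)))
    for t,uv,z in(('hooks',(249.3,210.9),.008),('tub',(322,171.8),.008),('bottle',(245.4,103.4),.008),('tumbler',(205.8,100.7),.008),('hooksR',(266.8,206.5),.02),('hookL',(232.5,209),.02)): print(t,atz('top',uv,z))
    print('side hooks',atz('side',(276.6,221.2),.008))
E
python3 fit.py
```

```text
[0.47900933 0.14542317 1.36972822 0.24903068] [[-0.3, 0.3], [-0.6, 0.8], [0.0, -0.1], [-0.6, -1.6], [-0.6, -0.3], [0.4, -1.8], [0.1, 1.0], [-0.4, -0.3], [-0.2, -0.2], [0.3, -0.2], [0.6, 0.1], [0.1, 0.4]]
spine [0.47900933 0.14542317 0.071     ] lip [0.45636338 0.0343168  0.09983636]
endwall top mid [0.46303205 0.06703487 0.068     ]
hooks [ 0.40508349 -0.01466752  0.008     ]
tub [ 0.51270542 -0.21195229  0.008     ]
bottle [ 0.70536126 -0.00134165  0.008     ]
tumbler [0.7122102  0.10909134 0.008     ]
hooksR [ 0.41605094 -0.06121381  0.02      ]
hookL [0.40899964 0.02954245 0.02      ]
side hooks [ 0.40220334 -0.01188283  0.008     ]
```

Candidates in the top view:
- White caddy at (189,182), on the tray. It has the pink scrubber and a single leaf with its lip to the right.
- Orange look-alike at (132,294).
- Orange look-alike at (358,306).

The description picks the white one, and the crop confirms it. Its lip is at about (228,187), with the lid open roughly 0.25 rad. In the side view it is at (217,230).

The fit gives the caddy at (0.479, 0.145), yaw 1.37, and the lip at (0.456, 0.034, 0.100). First I move over the tray with the fingers shut.

```bash
python3 -m inch '[{"fingers":0,"delta_pos":[-1.2,1.3,0],"spin":-2},{"fingers":0,"delta_pos":[-3.6,3.9,0],"spin":-6},{"fingers":0,"delta_pos":[-6.7,7.3,0],"spin":-10},{"fingers":0,"delta_pos":[-10,10.9,0],"spin":-14},{"fingers":0,"delta_pos":[-13.3,14.5,0],"spin":-18},{"fingers":0,"delta_pos":[-16.6,18.1,0],"spin":-22},{"fingers":0,"delta_pos":[-19.9,21.7,0],"spin":-27},{"fingers":0,"delta_pos":[-23.2,25.3,0],"spin":-32},{"fingers":0,"delta_pos":[-26.5,28.9,0],"spin":-37},{"fingers":0,"delta_pos":[-29.8,32.5,0],"spin":-42},{"fingers":0,"delta_pos":[-33.1,36.1,0],"spin":-46},{"fingers":0,"delta_pos":[-36.2,39.5,0],"spin":-50},{"fingers":0,"delta_pos":[-38.8,42.3,0],"spin":-53},{"fingers":0,"delta_pos":[-40.7,44.4,0],"spin":-55},{"fingers":0,"delta_pos":[-41.8,45.6,0],"spin":-55.1},{"fingers":0,"delta_pos":[-41.8,45.6,0],"spin":-55.1}]'
python3 - <<'E'
from h import *
s=sense();print(s['tcp_pos'],s['ee_rot'].round(3).tolist(),s['wrist_force'],s['gripper_width'],s['time_s'])
save('side','s1.png');save('top','t1.png')
E
```

```text
time_s: 3.9
tcp_pos: [0.4513, 0.012, 0.2225]
ee_rot: [[-0.198, -0.98, 0.0], [-0.98, 0.198, 0.0], [-0.0, -0.0, -1.0]]
wrist_force: [0.2, -0.2, -0.1]
gripper_width: 0.003
[0.45133217 0.01198989 0.22254438] [[-0.198, -0.98, 0.0], [-0.98, 0.198, 0.0], [-0.0, -0.0, -1.0]] [ 0.2013662  -0.23281548 -0.06715809] 0.003049788582791937 3.9
```

View pics/s1.png

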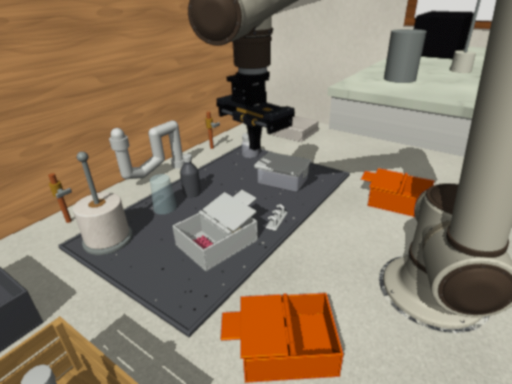

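View pics/t1.png

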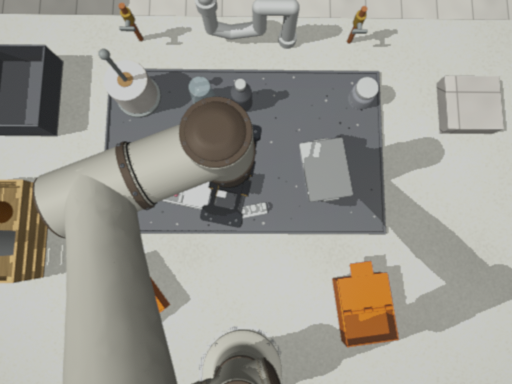

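The side view shows the fingers shut and hanging over the tray just right of the lip at (242,190), with the tips at about (253,155). In the top view the arm hides most of the caddy. Next I lower beside the lip.

```bash
python3 -m inch '[{"fingers":0,"delta_pos":[0.3,0,1.5],"spin":0},{"fingers":0,"delta_pos":[0.3,0,4.5],"spin":0},{"fingers":0,"delta_pos":[0.3,0,8],"spin":0},{"fingers":0,"delta_pos":[0.3,0,11],"spin":0},{"fingers":0,"delta_pos":[0.3,0,13],"spin":0},{"fingers":0,"delta_pos":[0.3,0,14],"spin":0},{"fingers":0,"delta_pos":[0.3,0,14],"spin":0}]'
python3 - <<'E'
from h import *
im=save('side','s2.png')
cv2.imwrite('pics/s2c.png',cv2.resize(im[130:280,160:310,::-1],None,fx=4,fy=4,interpolation=cv2.INTER_CUBIC))
E
```

```text
time_s: 4.7
tcp_pos: [0.4493, 0.0065, 0.0817]
ee_rot: [[-0.202, -0.979, -0.003], [-0.979, 0.202, -0.001], [0.002, 0.002, -1.0]]
wrist_force: [0.0, -0.5, 0.4]
gripper_width: 0.005
```

View pics/s2c.png

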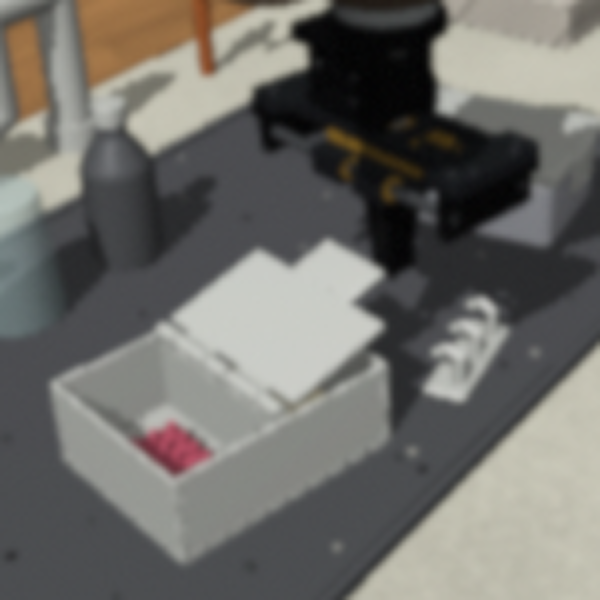

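The crop shows the shut fingers just beyond the lip's outer edge, with the tips below the lip level and the hand body clear above the lid. I'll move in gently until it touches.

```bash
python3 -m inch '[{"fingers":0,"delta_pos":[-0.5,0,0],"spin":0},{"fingers":0,"delta_pos":[-1.0,0,0],"spin":0},{"fingers":0,"delta_pos":[-1.3,0,0],"spin":0},{"fingers":0,"delta_pos":[-1.4,0,0],"spin":0},{"fingers":0,"delta_pos":[-1.5,0,0],"spin":0},{"fingers":0,"delta_pos":[-1.5,0,0],"spin":0}]'; python3 -m inch '[{"fingers":0,"delta_pos":[-0.1,0,0],"spin":0},{"fingers":0,"delta_pos":[-0.2,0,0],"spin":0},{"fingers":0,"delta_pos":[-0.3,0,0],"spin":0}]'
```

```text
time_s: 5.35
tcp_pos: [0.4532, 0.0226, 0.0826]
ee_rot: [[-0.2, -0.98, 0.0], [-0.98, 0.2, 0.0], [-0.0, -0.0, -1.0]]
wrist_force: [-0.1, 0.7, 0.3]
gripper_width: 0.003
time_s: 5.65
tcp_pos: [0.4533, 0.0245, 0.0825]
ee_rot: [[-0.2, -0.98, -0.001], [-0.98, 0.2, -0.002], [0.002, 0.001, -1.0]]
wrist_force: [0.2, -7.4, 1.8]
gripper_width: 0.003
```

```bash
python3 -m inch '[{"fingers":0,"delta_pos":[-0.05,0,-0.2],"spin":0},{"fingers":0,"delta_pos":[-0.12,0,-0.45],"spin":0},{"fingers":0,"delta_pos":[-0.23,0,-0.85],"spin":0},{"fingers":0,"delta_pos":[-0.37,0,-1.27],"spin":0},{"fingers":0,"delta_pos":[-0.52,0,-1.68],"spin":0},{"fingers":0,"delta_pos":[-0.7,0,-2.08],"spin":0}]'
python3 - <<'E'
from h import *
im=save('side','s3.png')
cv2.imwrite('pics/s3c.png',cv2.resize(im[130:280,160:310,::-1],None,fx=4,fy=4,interpolation=cv2.INTER_CUBIC))
E
```

```text
time_s: 6.25
tcp_pos: [0.455, 0.032, 0.1037]
ee_rot: [[-0.2, -0.98, -0.001], [-0.98, 0.2, -0.001], [0.001, 0.0, -1.0]]
wrist_force: [0.0, -4.7, 0.6]
gripper_width: 0.005
```

View pics/s3c.png

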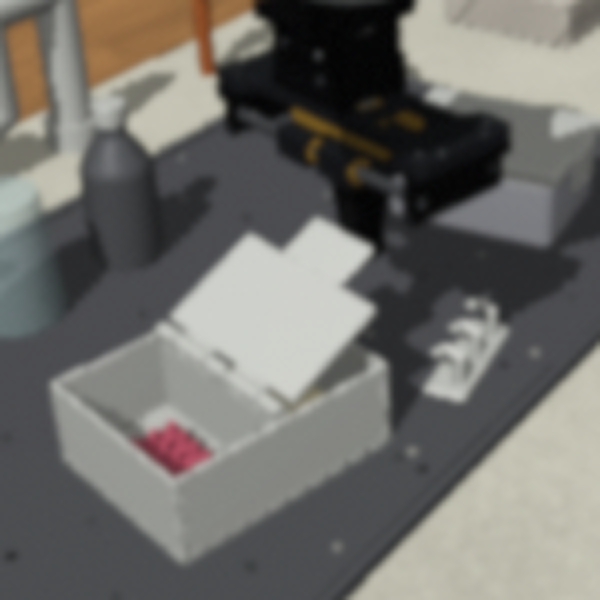

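The lid has risen to about 0.41 rad and the caddy has not visibly moved (near bottom corner still at (206,270)). I'll keep following the arc.

```bash
python3 -m inch '[{"fingers":0,"delta_pos":[-0.2,0,-0.43],"spin":0},{"fingers":0,"delta_pos":[-0.48,0,-0.94],"spin":0},{"fingers":0,"delta_pos":[-0.78,0,-1.44],"spin":0},{"fingers":0,"delta_pos":[-1.1,0,-1.92],"spin":0},{"fingers":0,"delta_pos":[-1.45,0,-2.4],"spin":0},{"fingers":0,"delta_pos":[-1.82,0,-2.85],"spin":0},{"fingers":0,"delta_pos":[-2.22,0,-3.28],"spin":0},{"fingers":0,"delta_pos":[-2.64,0,-3.7],"spin":0},{"fingers":0,"delta_pos":[-3.08,0,-4.1],"spin":0},{"fingers":0,"delta_pos":[-3.54,0,-4.45],"spin":0},{"fingers":0,"delta_pos":[-4.0,0,-4.8],"spin":0}]'
python3 - <<'E'
from h import *
im=save('side','s4.png')
cv2.imwrite('pics/s4c.png',cv2.resize(im[130:280,160:310,::-1],None,fx=4,fy=4,interpolation=cv2.INTER_CUBIC))
E
```

```text
time_s: 7.4
tcp_pos: [0.4633, 0.072, 0.1516]
ee_rot: [[-0.2, -0.98, 0.0], [-0.98, 0.2, 0.0], [-0.0, -0.0, -1.0]]
wrist_force: [0.3, -2.4, -1.5]
gripper_width: 0.006
```

View pics/s4c.png

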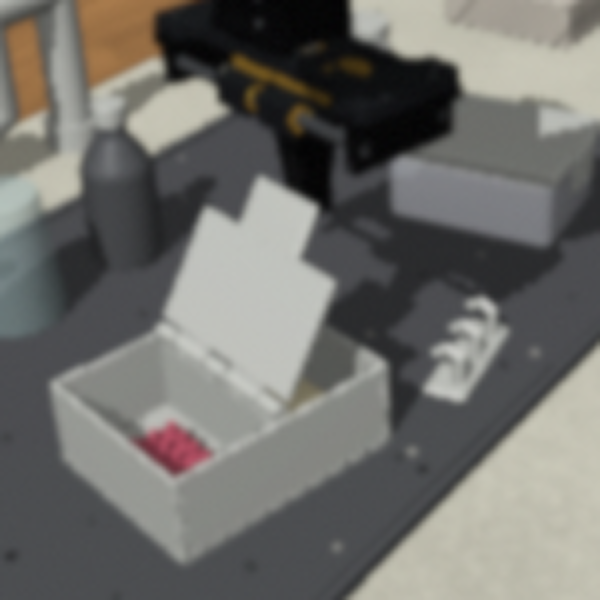

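```bash
python3 -m inch '[{"fingers":0,"delta_pos":[-0.5,0,-0.3],"spin":0},{"fingers":0,"delta_pos":[-1.0,0,-0.6],"spin":0},{"fingers":0,"delta_pos":[-1.5,0,-0.9],"spin":0},{"fingers":0,"delta_pos":[-2.0,0,-1.1],"spin":0},{"fingers":0,"delta_pos":[-2.6,0,-1.3],"spin":0},{"fingers":0,"delta_pos":[-3.2,0,-1.4],"spin":0},{"fingers":0,"delta_pos":[-3.8,0,-1.5],"spin":0},{"fingers":0,"delta_pos":[-4.4,0,-1.5],"spin":0},{"fingers":0,"delta_pos":[-5.0,0,-1.5],"spin":0},{"fingers":0,"delta_pos":[-5.6,0,-1.5],"spin":0},{"fingers":0,"delta_pos":[-6.2,0,-1.5],"spin":0},{"fingers":0,"delta_pos":[-6.8,0,-1.5],"spin":0},{"fingers":0,"delta_pos":[-7.4,0,-1.5],"spin":0},{"fingers":0,"delta_pos":[-8,0,-1.5],"spin":0}]'
python3 - <<'E'
from h import *
im=save('side','s5.png')
cv2.imwrite('pics/s5c.png',cv2.resize(im[130:280,160:310,::-1],None,fx=4,fy=4,interpolation=cv2.INTER_CUBIC))
E
```

```text
time_s: 8.85
tcp_pos: [0.4789, 0.1501, 0.1659]
ee_rot: [[-0.2, -0.98, -0.001], [-0.98, 0.2, -0.0], [0.001, 0.001, -1.0]]
wrist_force: [0.9, -2.9, -1.4]
gripper_width: 0.003
```

View pics/s5c.png

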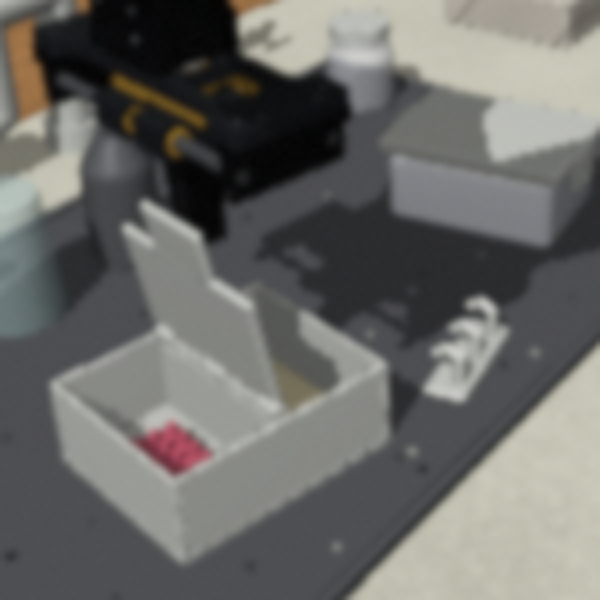

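The lid is just past upright, about 1.75 rad, and the caddy has not moved. The fingertips are now behind and above the leaf, so I push it on over and down.

```bash
python3 -m inch '[{"fingers":0,"delta_pos":[-0.45,0,0.18],"spin":0},{"fingers":0,"delta_pos":[-0.9,0,0.37],"spin":0},{"fingers":0,"delta_pos":[-1.33,0,0.55],"spin":0},{"fingers":0,"delta_pos":[-1.75,0,0.74],"spin":0},{"fingers":0,"delta_pos":[-2.16,0,0.96],"spin":0},{"fingers":0,"delta_pos":[-2.56,0,1.2],"spin":0},{"fingers":0,"delta_pos":[-2.95,0,1.45],"spin":0},{"fingers":0,"delta_pos":[-3.32,0,1.71],"spin":0},{"fingers":0,"delta_pos":[-3.67,0,2.0],"spin":0},{"fingers":0,"delta_pos":[-4.0,0,2.3],"spin":0},{"fingers":0,"delta_pos":[-4.33,0,2.62],"spin":0},{"fingers":0,"delta_pos":[-4.63,0,2.95],"spin":0},{"fingers":0,"delta_pos":[-4.92,0,3.3],"spin":0},{"fingers":0,"delta_pos":[-5.18,0,3.65],"spin":0},{"fingers":0,"delta_pos":[-5.42,0,4.02],"spin":0},{"fingers":0,"delta_pos":[-5.64,0,4.4],"spin":0},{"fingers":0,"delta_pos":[-5.85,0,4.78],"spin":0},{"fingers":0,"delta_pos":[-6.03,0,5.17],"spin":0}]'
python3 - <<'E'
from h import *
im=save('side','s6.png')
cv2.imwrite('pics/s6c.png',cv2.resize(im[130:280,160:310,::-1],None,fx=4,fy=4,interpolation=cv2.INTER_CUBIC))
E
```

```text
time_s: 10.7
tcp_pos: [0.4913, 0.2091, 0.1143]
ee_rot: [[-0.2, -0.98, 0.0], [-0.98, 0.2, 0.0], [-0.0, -0.0, -1.0]]
wrist_force: [0.1, 1.2, 2.1]
gripper_width: 0.003
```

View pics/s6c.png

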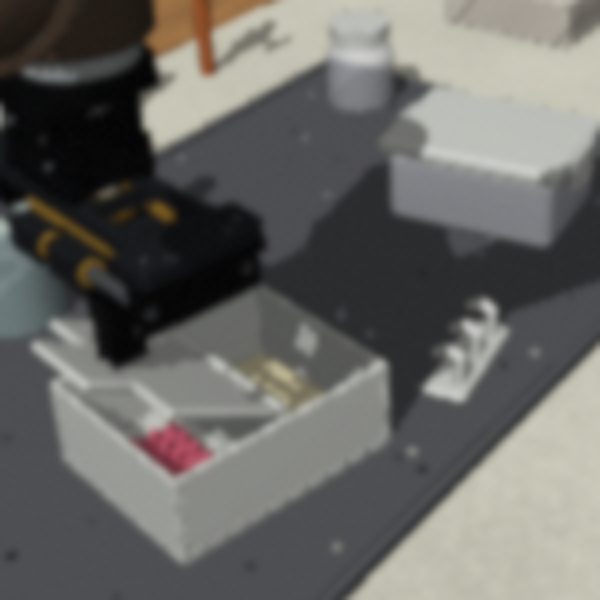

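```bash
python3 -m inch '[{"fingers":0,"delta_pos":[-0.16,0,0.4],"spin":0},{"fingers":0,"delta_pos":[-0.31,0,0.8],"spin":0},{"fingers":0,"delta_pos":[-0.46,0,1.2],"spin":0},{"fingers":0,"delta_pos":[-0.61,0,1.6],"spin":0},{"fingers":0,"delta_pos":[-0.73,0,2.0],"spin":0},{"fingers":0,"delta_pos":[-0.84,0,2.4],"spin":0},{"fingers":0,"delta_pos":[-0.92,0,2.8],"spin":0},{"fingers":0,"delta_pos":[-0.99,0,3.2],"spin":0},{"fingers":0,"delta_pos":[-1,0,3.4],"spin":0}]'
python3 -m inch '[{"fingers":0,"delta_pos":[0,0,0.1],"spin":0},{"fingers":0,"delta_pos":[0,0,0.2],"spin":0},{"fingers":0,"delta_pos":[0,0,0.3],"spin":0}]'
python3 -m inch '[{"fingers":0,"delta_pos":[0,0,0.1],"spin":0},{"fingers":0,"delta_pos":[0,0,0.2],"spin":0}]'
```

```text
time_s: 11.65
tcp_pos: [0.4932, 0.2187, 0.0801]
ee_rot: [[-0.2, -0.98, -0.0], [-0.98, 0.2, -0.0], [0.0, 0.0, -1.0]]
wrist_force: [-0.0, 0.2, 1.4]
gripper_width: 0.006
time_s: 11.95
tcp_pos: [0.4932, 0.2187, 0.0777]
ee_rot: [[-0.2, -0.98, 0.0], [-0.98, 0.2, 0.0], [-0.0, -0.0, -1.0]]
wrist_force: [-0.7, 0.3, 0.2]
gripper_width: 0.005
time_s: 12.15
tcp_pos: [0.4932, 0.2187, 0.0757]
ee_rot: [[-0.2, -0.98, 0.0], [-0.98, 0.2, 0.0], [-0.0, -0.0, -1.0]]
wrist_force: [0.5, -0.1, 0.5]
gripper_width: 0.006
```

```bash
python3 -m inch '[{"fingers":0,"delta_pos":[0,0,0.1],"spin":0}]'
python3 -m inch '[{"fingers":0,"delta_pos":[0,0,0.07],"spin":0}]'
python3 -m inch '[{"fingers":0,"delta_pos":[0,0,0.05],"spin":0}]'
```

```text
time_s: 12.25
tcp_pos: [0.4932, 0.2187, 0.0746]
ee_rot: [[-0.2, -0.98, 0.0], [-0.98, 0.2, 0.0], [-0.0, -0.0, -1.0]]
wrist_force: [-0.4, 0.8, 1.7]
gripper_width: 0.007
time_s: 12.35
tcp_pos: [0.4933, 0.2187, 0.0744]
ee_rot: [[-0.2, -0.98, 0.0], [-0.98, 0.2, -0.0], [0.0, -0.0, -1.0]]
wrist_force: [-2.0, 0.8, 7.8]
gripper_width: 0.005
time_s: 12.45
tcp_pos: [0.4933, 0.2187, 0.0744]
ee_rot: [[-0.199, -0.98, 0.0], [-0.98, 0.199, -0.0], [0.0, -0.0, -1.0]]
wrist_force: [-1.5, 1.3, 9.7]
gripper_width: 0.007
```

The force rises sharply at z = 74.4 mm. The leaf's top face should be at 74 mm when flat, so this is the stop. I'll hold briefly, then back straight up.

```bash
python3 -m inch '[{"fingers":0,"delta_pos":[0,0,0.05],"spin":0},{"fingers":0,"delta_pos":[0,0,0.05],"spin":0},{"fingers":0,"delta_pos":[0,0,0.05],"spin":0},{"fingers":0,"delta_pos":[0,0,0.05],"spin":0}]'
python3 -m inch '[{"fingers":0,"delta_pos":[0,0,-0.3],"spin":0},{"fingers":0,"delta_pos":[0,0,-1.5],"spin":0},{"fingers":0,"delta_pos":[0,0,-4],"spin":0},{"fingers":0,"delta_pos":[0,0,-7],"spin":0},{"fingers":0,"delta_pos":[0,0,-10],"spin":0},{"fingers":0,"delta_pos":[0,0,-13],"spin":0},{"fingers":0,"delta_pos":[0,0,-15],"spin":0},{"fingers":0,"delta_pos":[3,0,-15],"spin":0},{"fingers":0,"delta_pos":[7,0,-15],"spin":0},{"fingers":0,"delta_pos":[11,0,-15],"spin":0},{"fingers":0,"delta_pos":[15,0,-15],"spin":0},{"fingers":0,"delta_pos":[19,0,-15],"spin":0},{"fingers":0,"delta_pos":[23,0,-15],"spin":0},{"fingers":0,"delta_pos":[26,0,-15],"spin":0},{"fingers":0,"delta_pos":[28,0,-15],"spin":0},{"fingers":0,"delta_pos":[29,0,-15],"spin":0},{"fingers":0,"delta_pos":[29,0,-15],"spin":0}]'
python3 - <<'E'
from h import *
im=save('side','s7.png'); save('top','t7.png')
cv2.imwrite('pics/s7c.png',cv2.resize(im[150:280,130:280,::-1],None,fx=4,fy=4,interpolation=cv2.INTER_CUBIC))
E
```

```text
time_s: 12.85
tcp_pos: [0.4933, 0.2187, 0.0743]
ee_rot: [[-0.199, -0.98, 0.001], [-0.98, 0.199, -0.0], [-0.0, -0.001, -1.0]]
wrist_force: [-2.7, 0.4, 9.0]
gripper_width: 0.009
time_s: 14.55
tcp_pos: [0.4349, -0.0662, 0.2232]
ee_rot: [[-0.202, -0.979, 0.0], [-0.979, 0.202, 0.0], [-0.0, -0.0, -1.0]]
wrist_force: [0.6, -0.4, 0.2]
gripper_width: 0.006
```

View pics/s7c.png

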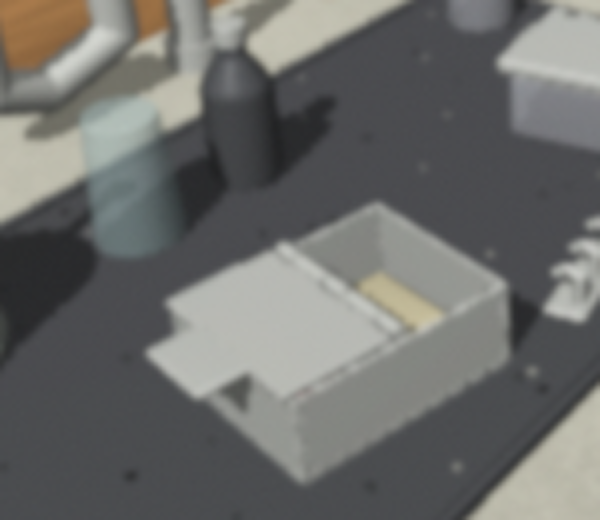

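View pics/t7.png

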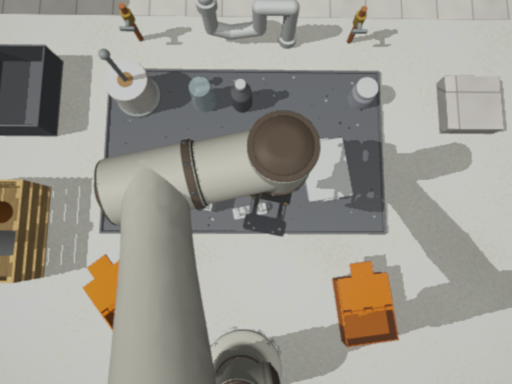

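The lid now lies over the left bay, with its lip at about (172,244) in the side view. The cream soap is uncovered at (231,225), and the bystanders look unmoved. I'll check the angle against the fitted geometry, then hand in.

Run:
```python
from fit import *
p=r.x
for th in (3.0,3.08,3.14):
    for y in(-28,28):
        d=np.array([-np.cos(th),np.sin(th)]);n=np.array([np.sin(th),np.cos(th)])
        q=117*d-3*n; print(th,y,proj('side',W(p,(q[0],y,63+q[1]))).round(1))
print('seen far(167,238) near(180,249.5)')
print('base corner near-left pred',proj('side',W(p,(80,65,0))),'seen',130+305/4,150+482/4)
print('near-right rim',proj('side',W(p,(-80,65,60))),'seen',130+508/4,150+288/4)
for n in('side',):
  for t in('tub','hooks','tumbler','bottle','holder','jar'): print(t,[(np.array(a['location'])*[512,384]).round(1).tolist() for a in spot_point(n,t)[:1]])
```

```text
3.0 -28 [165.8 231. ]
3.0 28 [179.2 242.3]
3.08 -28 [166.  234.5]
3.08 28 [179.3 245.9]
3.14 -28 [166.3 237. ]
3.14 28 [179.6 248.4]
seen far(167,238) near(180,249.5)
base corner near-left pred [206.52641505 270.96343533] seen 206.25 270.5
near-right rim [257.36629257 220.16816115] seen 257.0 222.0
tub [[282.8, 183.1]]
hooks [[276.9, 218.1]]
tumbler [[165.6, 206.9]]
bottle [[195.1, 192.5]]
holder [[107.5, 239.6]]
jar [[251.9, 156.6]]
```

The lip pixels match 3.14 rad, the caddy is within about a pixel of where it started, and the bystanders are unchanged.

```bash
python3 -c "
from station import *
print(finish_job())"
```

```text
the job is handed in; nothing more can be done
None
```

I turned the lid over. It now lies flat on the left bay with the scrubber shut in and the soap uncovered, and I handed the job in at about 15 s of the 42 s allowed. I got no verdict back.

**How it was moved:** The hand can only point straight down, so the fingertips could not hook right under the lip. Instead I pressed the shut fingers against the lip's outer lower edge and followed its arc upward. Past upright, I pushed the leaf on over and down with the fingertips, at roughly 0.5 rad/s by the commanded path. I pressed it onto its stop, held it there, backed straight up and moved the hand clear to the right.

**Last checks:**
- **Lid:** The force rose at z = 74.4 mm, where the leaf's face should be at 74 mm when flat. In the side view the lip corners are within about 1 pixel of the 3.14 rad prediction and 3.5 pixels from the 3.08 limit.
- **Caddy and bystanders:** The caddy corners agree with the start fit to 0.5–2 pixels, and all six bystanders are within about 3 pixels of where they started.
- **Forces:** The highest wrist force I read was about 10 N, though I only read it at the end of each move. It was back near zero once the hand was clear.
- **Not checked:** The arm hid the caddy in the last top view, so the lid and caddy checks rest on the side camera alone. The scrubber is out of sight under the lid and could not be checked at the end.

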